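Snap the large food box shut

TASK

Two snap-lock food boxes stand on the cupboard's steel shelf with their lids on and all their clips open. Push down the four side clips of the larger box, one after another, until each hangs down flat along the box's side. Leave the box standing about where it is, and do not touch the smaller box.

Things in the scene. Friction and masses are not known exactly. Their poses are not given: they have to be found in the camera images.
- large_box: The larger snap-lock food box: white plastic, grey lid on, about 1.3 kg. Lid 146 mm (its x) by 206 mm (its y), walls 6 mm inside the lid's edge, total height 80 mm. Origin: centre of its underside, z up. Loose on a flat steel shelf board, 12 mm above the work surface, turned up to 26 degrees from square. One hinged clip at the middle of each side, all open at the start.
- clip_front (a joint): White clip on the large box's -x side (box axes): flap 50 wide, 36 long, 4 mm thick. Hinge line level, along that side; its middle at (-77, 0, 74) mm in the box frame, 4 mm outside the lid's edge. Radians: 0 = open, pointing outward, 15 degrees above level; 1.833 = shut, its stop, hanging straight down. Starts at 0 to 0.5. Stiff hinge: it stays where it is left, and 0.5 to 4 N on the flap turns it.
- clip_back (a joint): White clip on the large box's +x side (box axes): flap 50 wide, 36 long, 4 mm thick. Hinge line level, along that side; its middle at (77, 0, 74) mm in the box frame, 4 mm outside the lid's edge. Radians: 0 = open, pointing outward, 15 degrees above level; 1.833 = shut, its stop, hanging straight down. Starts at 0 to 0.5. Stiff hinge: it stays where it is left, and 0.5 to 4 N on the flap turns it.
- clip_left (a joint): White clip on the large box's +y side (box axes): flap 50 wide, 36 long, 4 mm thick. Hinge line level, along that side; its middle at (0, 107, 74) mm in the box frame, 4 mm outside the lid's edge. Radians: 0 = open, pointing outward, 15 degrees above level; 1.833 = shut, its stop, hanging straight down. Starts at 0 to 0.5. Stiff hinge: it stays where it is left, and 0.5 to 4 N on the flap turns it.
- clip_right (a joint): White clip on the large box's -y side (box axes): flap 50 wide, 36 long, 4 mm thick. Hinge line level, along that side; its middle at (0, -107, 74) mm in the box frame, 4 mm outside the lid's edge. Radians: 0 = open, pointing outward, 15 degrees above level; 1.833 = shut, its stop, hanging straight down. Starts at 0 to 0.5. Stiff hinge: it stays where it is left, and 0.5 to 4 N on the flap turns it.
- small_box: The smaller snap-lock box, to be left alone: square lid 110 by 110 mm, 56 mm high; open clips stick out 39 mm beyond the lid on all four sides. Origin: centre of its underside. On the same shelf, left or right of the large box. Other bystanders (bowls with a scoop across, 125 mm jar, tin, cup) stand farther out, near the shelf's ends and far edge.

How it is judged:
At the end, for the whole second after the job is handed in: All four clips of the large box are shut (each beyond 1.4 rad, that is within 25 degrees of hanging straight down); the large box stands upright (within 5 degrees), at rest, within 40 mm of where it started (value of joint each of clip_front, clip_back, clip_left, clip_right above 1.4 rad and distance of large_box from where it was at the start of the episode below 0.04 m and angle between large_box's own z axis and vertical below 0.1 rad and linear speed of large_box below 0.02 m/s); the robot touches nothing.
It fails at once if the robot touches the small box or its clips (contact force between any of the fingers, the arm and small_box above 1 N).
It fails at once if the large box is tipped by more than 15 degrees (angle between large_box's own z axis and vertical above 0.26 rad).
It also fails if it takes over 51 s, if anything falls off the work surface, if the arm or the gripper's body presses on something with over 40 N, if the wrist force passes 120 N, or if a joint passes its speed limit or range.

ROBOT

A 7-joint arm with a two-finger parallel gripper is mounted at the origin on the work surface. World frame = base frame: x ahead of the robot, y to its left, z up, the work surface at z = 0. Lengths are in m, angles in rad, forces in N, time in s.
With the tool pointing down it reaches from about 0.425 to 0.925 m from the base axis. Payload 6.8 kg.
Tool frame: the origin (TCP) lies at the very end of the fingers, on their centre line; the grasp point (between the pads) lies 19 mm behind it; z points along the fingers, y is the line along which they close (so a half turn about z gives the same grasp; the last joint's range is limited). The gripper opens to 85 mm and grips with 20 to 120 N. Pads are 22 mm wide; open, the fingers measure 114 mm over their backs; the gripper's body (76 mm by 85 mm) begins 54 mm behind the grasp point. The pads swing forward as they close: fully open they stand 13 mm farther back than shut.
Start: joints at [0.993, 0.477, 0.022, 1.555, -0.011, 1.109, -0.083], TCP at [0.306, -0.602, 0.231] pointing down, gripper open.
Joint ranges: [-2.96, 2.96], [-0.34, 2.1], [-1.41, 1.46], [0.24, 2.44], [-1.37, 4.51], [0.17, 1.92], [-2.96, 2.96]. Speed limits (rad/s): [2.39, 2.39, 3.14, 3.14, 3.14, 3.14, 3.14].

INTERFACE

Orientations are given as a rotation vector (axis times angle).
In Python, from bench import monitor, optics, r gives the robot as it stands.
- The arm moves only by the shell command python3 -m crank 'ROWS' [OPENING] [FORCE]. ROWS is JSON, a list of rows, each a list of 2 entries, a list of its own where there are three numbers: the shift along the tool's x, y, z in cm, then the turn, a rotation vector about the tool's x, y, z in rad. A call has 1 to 5 rows; each row shifts and turns the commanded pose from where the row before left it, along the tool's axes as they then stand; what a row does not reach is not made up. A row lasts 1/10 s, in which the tool goes at most 50 mm and 8.59 degrees, less where a joint would pass 70% of its speed; a pose out of reach is approached as far as the arm can. A call is refused whole if a number of a shift passes 5 or a number of a turn 0.15, either way. A call with a gripper value outside its range is refused whole. OPENING is the finger opening in cm, from 0 to 8.54, set as the call begins (- or left out, the last holds). The fingers move at their own pace and stop on an object; FORCE is the grip in N (left out, the last holds). Time passes only in rows, so rows that do not move let the fingers close. It gives the time, the measured TCP pose, the force, the opening and the grip force at its end, in the units of the state.
- monitor.get_obs(): the state, without advancing time (a new reading comes with each control period).
- optics.grab_frame(name): name is "side" or "top"; returns (picture, depth): 400x640x3 uint8, red, green, blue; 400x640 float32, m along the optical axis (not along the pixel's ray), 0 where there is no reading.
- optics.camera_model(name): a dict with "vertical_fov" (degrees; the focal length in pixels is half the picture's height over the tangent of half this angle, whatever the lens; pixels are square), "cx", "cy" (the principal point, pixels), "R" (3x3) and "t" (3): a world point X has camera coordinates R X + t. Camera axes: x right, y down, z forward; pixel columns grow to the right and rows downward; lengths in m; the calibration is good to about 2 mm. A picture is of the moment at which its call begins. camera_model takes no time and is no camera call.
- r.hand_in(): hands the job in; it is judged then, once.
The state is a dict: "clock": time; "joints": joint angles; "qvel": joint speeds; "tau": joint torques, N m; "tcp_pos": TCP position; "orientation": TCP orientation; "contact_force": force on the tool from outside, world axes, zero at the start; "moment": the same for the moment, N m; "grip_width": finger opening in m; "gripper_force": force on a finger pad.
Only numpy, scipy, OpenCV 4.12 (cv2) and the standard library are available. Lean on these libraries where they do the work, as an engineer would, in place of code of your own. Each camera call takes 0.05 s, during which the arm holds its last target. There are 200 camera calls.

## Working session

There is one attempt and no reset: what is moved stays moved. The work goes in short steps, Python scripts to look and compute and a shell command to move; the robot and the scene stay as the last step left them, time stands still between calls to the robot, and variables do not carry over. Pictures are saved under pics/ and viewed, at most 10 in all, crops included, and the job is handed in when it is done.

```bash
mkdir -p pics
cat > a.py <<'E'
from bench import monitor, optics, r
import cv2,numpy as np
def K(n):
    m=optics.camera_model(n);f=200/np.tan(np.radians(m["vertical_fov"])/2);return f,m["cx"],m["cy"],np.array(m["R"]),np.array(m["t"])
def cloud(n,d):
    f,cx,cy,R,t=K(n);v,u=np.mgrid[0:400,0:640];P=np.stack([(u-cx)/f*d,(v-cy)/f*d,d],-1)
    return (P-t)@R
E
python3 - <<'E'
from a import *
for n in("side","top"):
    p,d=optics.grab_frame(n);cv2.imwrite(f"pics/{n}0.png",p[:,:,::-1]);np.savez(f"{n}0.npz",p=p,d=d)
    f,cx,cy,R,t=K(n);print(n,f,cx,cy,-R.T@t,R[2],(d>0).mean())
o=monitor.get_obs();print(o)
E
```

```text
side 373.80155264946967 317.61610623294393 195.62384687521225 [0.24057903 0.43507634 0.57394086] [ 0.41623141 -0.60387756 -0.6797671 ] 0.9960390625
top 487.82546889217883 311.869879134408 202.76012686342088 [0.42508623 0.00713884 1.27173693] [ 0.08782748 -0.01039794 -0.99608143] 0.9957421875
{'clock': 0.1, 'joints': array([ 0.99285464,  0.47773459,  0.02237308,  1.55634142, -0.0115064 ,
        1.10929329, -0.0830964 ]), 'qvel': array([ 3.13626460e-04, -5.07861940e-04,  6.29674263e-05, -1.21381938e-03,
        6.74752007e-04,  1.13954919e-03,  6.36554950e-04]), 'tau': array([ 3.17489008e-03, -5.97765326e+01,  1.61296796e+00, -2.81955796e+01,
        1.27695763e-02,  5.11365026e-03, -4.46667786e-05]), 'tcp_pos': array([ 0.30533961, -0.60139933,  0.23041674]), 'orientation': array([-3.05377900e+00, -7.30881570e-01,  7.96548842e-04]), 'contact_force': array([0.47437058, 0.31961985, 0.20072445]), 'moment': array([-0.06383923, -0.00757218, -0.00653939]), 'gripper_force': 0.0, 'grip_width': 0.08505393519097354}
```

View pics/top0.png

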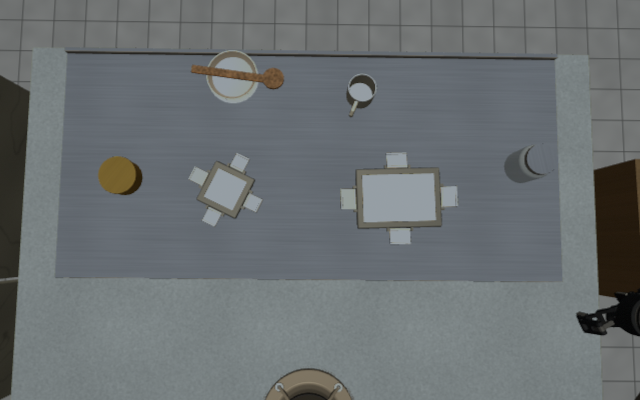

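View pics/side0.png

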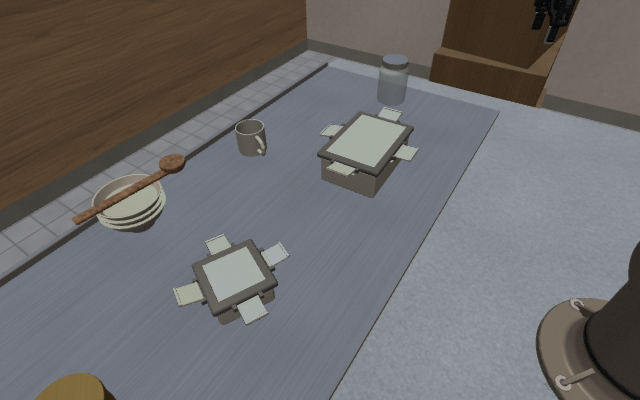

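The top view shows the large box with its lid centred near (399,198) and clips at (397,159), (400,236), (349,199) and (449,197). The small box is at (226,189), with the cup at (361,90) and the jar at (532,162). Next I'll measure the large box.

Run:
```python
from a import *
z=np.load("top0.npz");p,d=z["p"],z["d"];P=cloud("top",d)
print("shelf z",np.median(P[250:270,300:350,2]))
roi=np.zeros((400,640),bool);roi[140:260,325:475]=1
m=roi&(P[...,2]>.05)
Q=P[m];print(len(Q),Q.min(0),Q.max(0))
# lid: erode away the narrow clips (~20px wide), keep the big rectangle
k=cv2.morphologyEx(m.astype(np.uint8),cv2.MORPH_OPEN,np.ones((37,37),np.uint8))
lid=m&(k>0)
f,cx,cy,R,t=K("top");C=-R.T@t
def ray(u,v,h):
    w=np.array([(u-cx)/f,(v-cy)/f,1])@R;return C+w*(h-C[2])/w[2]
v,u=np.nonzero(lid);print("lid z",np.median(P[lid][:,2]))
(c,s,a)=cv2.minAreaRect(np.array([ray(x,y,.092)[:2]*1000 for x,y in zip(u,v)],np.float32));print("lid",c,s,a)
n,l,st,ce=cv2.connectedComponentsWithStats((m&~cv2.dilate(k,np.ones((3,3))).astype(bool)).astype(np.uint8))
for i in range(1,n):
    if st[i,4]>60:
        X=P[l==i];print(st[i],X.mean(0).round(4),"z",np.percentile(X[:,2],[5,50,95]).round(4))
```

```text
shelf z 0.01260952244232667
6437 [ 0.42508623 -0.35761388  0.07928149] [0.65888614 0.00713884 1.27173693]
lid z 0.09346759888001206
lid (544.5726928710938, -214.04867553710938) (144.3839874267578, 203.9936065673828) 0.6588762402534485
[384 152  26  15 308] [ 0.6381 -0.2112  0.0895] z [0.0805 0.0854 0.0914]
[441 184  17  26 347] [ 0.5477 -0.3344  0.1027] z [0.0875 0.0924 0.0987]
[340 186  15  26 314] [ 0.5403 -0.0908  0.0959] z [0.0868 0.0921 0.0971]
[386 228  27  16 329] [ 0.4518 -0.2183  0.0898] z [0.0858 0.0898 0.0939]
```

```bash
cat >> a.py <<'E'
from scipy.spatial.transform import Rotation as Ro
c=np.array([.5448,-.2142]);YAW=np.radians(1.7)
xb=np.array([np.cos(YAW),np.sin(YAW)]);yb=np.array([-xb[1],xb[0]])
S=dict(right=(-yb,.107,YAW+np.pi/2),left=(yb,.107,YAW+np.pi/2),back=(xb,.077,YAW),front=(-xb,.077,YAW))
def go(side,out,z):
    """print shift (cm, tool axes) and turn to reach finger centre `out` m beyond hinge of side at height z"""
    n,h,yaw=S[side];T=np.r_[c+n*(h+out),z];o=monitor.get_obs();M=Ro.from_rotvec(o["orientation"])
    e=M.inv().apply(T-o["tcp_pos"])*100
    G=Ro.from_euler("z",yaw)*Ro.from_euler("x",np.pi)
    print(side,"t",round(o["clock"],2),"shift now",e.round(2),"shift if turned",(G.inv().apply(T-o["tcp_pos"])*100).round(2),"turn",(M.inv()*G).as_rotvec().round(3),"F",o["contact_force"].round(1),"z",o["tcp_pos"][2].round(4),"gw",round(o["grip_width"],3))
E
python3 -c "
from a import *
go('right',.021,.2)"
```

```text
right t 0.1 shift now [ 33.43 -12.1    3.06] shift if turned [25.19 25.08  3.04] turn [-2.000e-03 -1.000e-03 -1.131e+00] F [0.5 0.3 0.2] z 0.2304 gw 0.085
```

```bash
python3 -m crank '[[[0,0,0],[0,0,-0.14]],[[0,0,0],[0,0,-0.14]],[[0,0,0],[0,0,-0.14]],[[0,0,0],[0,0,-0.14]]]' 0 20
python3 -m crank '[[[0,0,0],[0,0,-0.14]],[[0,0,0],[0,0,-0.14]],[[0,0,0],[0,0,-0.14]],[[0,0,0],[0,0,-0.14]]]'
python3 -c "
from a import *
go('right',.021,.2)"
```

```text
clock: 0.5
tcp_pos: [0.3054, -0.6016, 0.2307]
orientation: [-2.729, -1.554, 0.0]
contact_force: [0.7, 0.2, 0.6]
grip_width: 0.0281
gripper_force: 0.0
clock: 0.9
tcp_pos: [0.3053, -0.6016, 0.2307]
orientation: [-2.193, -2.248, -0.0]
contact_force: [-1.4, 0.2, -0.0]
grip_width: -0.0
gripper_force: 0.0
right t 0.9 shift now [25.33 24.96  3.08] shift if turned [25.21 25.09  3.07] turn [-0.001 -0.001 -0.005] F [-1.4  0.2 -0. ] z 0.2307 gw -0.0
```

```bash
python3 -m crank '[[[2.5,2.5,0],[0,0,0]],[[2.5,2.5,0],[0,0,0]],[[2.5,2.5,0],[0,0,0]],[[2.5,2.5,0],[0,0,0]],[[2.5,2.5,0],[0,0,0]]]' >/dev/null
python3 -m crank '[[[2.5,2.5,0],[0,0,0]],[[2.5,2.5,0],[0,0,0]],[[2.5,2.5,0],[0,0,0]],[[2.5,2.5,0],[0,0,0]],[[2.5,2.5,0],[0,0,0]]]' >/dev/null
python3 -m crank '[[[0.3,0,3],[0,0,0]],[[0,0,0],[0,0,0]]]'
python3 -c "
from a import *
go('right',.021,.13)"
```

```text
clock: 2.1
tcp_pos: [0.5492, -0.3414, 0.1974]
orientation: [-2.192, -2.241, 0.003]
contact_force: [-0.5, -0.7, -1.8]
grip_width: -0.0003
gripper_force: 0.0
right t 2.1 shift now [-0.1  -0.02  6.74] shift if turned [-0.07 -0.06  6.74] turn [-0.006 -0.004 -0.008] F [-0.5 -0.7 -1.8] z 0.1974 gw -0.0
```

```bash
python3 -m crank '[[[-0.8,0,3],[0,0,0]],[[-0.1,0,3],[0,0,0]],[[0,0,2],[0,0,0]]]' | grep -E 'pos|force'
python3 -m crank '[[[0,0,1],[0,0,0]],[[0,0,1],[0,0,0]],[[0,0,1],[0,0,0]]]'| grep -E 'pos|force'
python3 -m crank '[[[0,0,1],[0,0,0]],[[0,0,0.8],[0,0,0]]]'| grep -E 'pos|force'
python3 - <<'E'
from a import *
go('right',.021,.046)
p,d=optics.grab_frame("side");cv2.imwrite("pics/s1.png",cv2.resize(p[40:240,250:500,::-1],None,fx=3,fy=3)[:600,:750])
E
```

```text
tcp_pos: [0.5488, -0.355, 0.1197]
contact_force: [-0.4, -0.3, 0.5]
gripper_force: 0.0
tcp_pos: [0.5513, -0.3542, 0.0918]
contact_force: [-1.0, -0.7, 0.7]
gripper_force: 0.5
tcp_pos: [0.5512, -0.3533, 0.0732]
contact_force: [-0.4, -0.3, 1.1]
gripper_force: 0.5
right t 2.9 shift now [ 1.12 -0.25  2.72] shift if turned [ 1.12 -0.23  2.72] turn [ 0.001  0.    -0.011] F [-0.4 -0.3  1.1] z 0.0732 gw -0.0
```

View pics/s1.png

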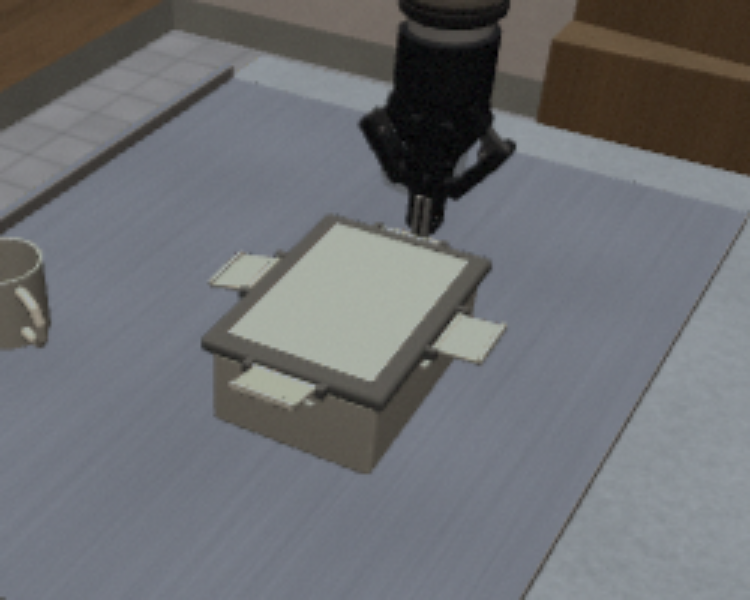

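The closed fingers, at about (425,225) in the crop, are over the right clip, with the tool about 1 cm farther out than planned. That is still on the flap. I'll continue down and then sweep inward.

```bash
python3 -m crank '[[[0.2,-0.2,1],[0,0,0]],[[0.2,0,1],[0,0,0]],[[0.3,0,0.5],[0,0,0]],[[0.4,0,0],[0,0,0]]]' | grep -E 'pos|force'
python3 -m crank '[[[0.3,0,0],[0,0,0]],[[0.3,0,0],[0,0,0]]]'| grep -E 'pos|force'
python3 -c "
from a import *
go('right',.013,.046)"
```

```text
tcp_pos: [0.5478, -0.3417, 0.047]
contact_force: [-0.2, -0.8, 0.5]
gripper_force: 0.4
tcp_pos: [0.5488, -0.3359, 0.0486]
contact_force: [-0.7, -0.5, -0.1]
gripper_force: 0.3
right t 3.55 shift now [ 0.18 -0.04  0.26] shift if turned [ 0.18 -0.04  0.26] turn [ 0.    0.   -0.01] F [-0.7 -0.5 -0.1] z 0.0486 gw -0.0
```

```bash
python3 -m crank '[[[0.2,0,0],[0,0,0]],[[0,0,0],[0,0,0]],[[-1.5,0,0],[0,0,0]],[[0,0,-3],[0,0,0]],[[0,0,-5],[0,0,0]]]' | grep -E 'pos|force'
python3 -m crank '[[[3,0,-2],[0,0,0]],[[4.5,0,0],[0,0,0]],[[4.5,0,0],[0,0,0]],[[4.5,0,0],[0,0,0]],[[4.5,0,0],[0,0,0]]]'| grep -E 'pos|force'
python3 -m crank '[[[4.5,0,0],[0,0,0]],[[0.5,0,0],[0,0,0]],[[0,0,0],[0,0,0]]]'| grep -E 'pos|force'
python3 -c "
from a import *
go('left',.021,.11)"
```

```text
tcp_pos: [0.546, -0.35, 0.1258]
contact_force: [0.8, -0.4, -0.2]
gripper_force: 0.0
tcp_pos: [0.545, -0.1388, 0.1488]
contact_force: [0.1, -0.6, 0.8]
gripper_force: 0.0
tcp_pos: [0.5445, -0.0883, 0.1487]
contact_force: [0.3, 0.5, 0.6]
gripper_force: 0.0
left t 4.85 shift now [ 0.21 -0.35  3.87] shift if turned [ 0.21 -0.34  3.87] turn [ 0.001 -0.    -0.008] F [0.3 0.5 0.6] z 0.1487 gw 0.0
```

```bash
python3 -m crank '[[[0.3,-0.3,2],[0,0,0]],[[0.2,0,2],[0,0,0]],[[0.2,0,1],[0,0,0]],[[0,0,1],[0,0,0]],[[0,0,1],[0,0,0]]]' | grep -E 'pos|force'
python3 -m crank '[[[0,0,1],[0,0,0]],[[0,0,1],[0,0,0]],[[-0.2,0,1],[0,0,0]],[[-0.3,0,0],[0,0,0]]]'| grep -E 'pos|force'
python3 -c "
from a import *
go('left',.013,.047)"
```

```text
tcp_pos: [0.5413, -0.0836, 0.0782]
contact_force: [-0.7, -0.1, 2.6]
gripper_force: 1.1
tcp_pos: [0.5398, -0.0871, 0.0467]
contact_force: [0.0, 0.7, -0.3]
gripper_force: 0.4
left t 5.75 shift now [-0.72  0.13 -0.03] shift if turned [-0.72  0.13 -0.03] turn [-0.003 -0.001 -0.01 ] F [ 0.   0.7 -0.3] z 0.0467 gw -0.0
```

```bash
python3 -m crank '[[[-0.3,0,0],[0,0,0]],[[-0.3,0,0],[0,0,0]],[[-0.2,0,0],[0,0,0]],[[0,0,0],[0,0,0]]]' | grep -E 'pos|force'
python3 -m crank '[[[1.5,0,0],[0,0,0]],[[0,0,-3],[0,0,0]],[[0,0,-5],[0,0,0]],[[0,0,-4],[0,0,0.14]],[[0,0,0],[0,0,0.14]]]'| grep -E 'pos|force'
python3 -m crank '[[[0,0,0],[0,0,0.14]],[[0,0,0],[0,0,0.14]],[[0,0,0],[0,0,0.14]],[[0,0,0],[0,0,0.14]],[[0,0,0],[0,0,0.14]]]'| grep -E 'pos|force'
python3 -m crank '[[[0,0,0],[0,0,0.14]],[[0,0,0],[0,0,0.14]],[[0,0,0],[0,0,0.14]],[[0,0,0],[0,0,0.14]],[[0,0,0],[0,0,0]]]'| grep -E 'pos|force'
python3 -c "
from a import *
go('back',.023,.15)"
```

```text
tcp_pos: [0.5412, -0.0946, 0.0485]
contact_force: [-0.1, 2.6, -1.2]
gripper_force: 1.8
tcp_pos: [0.5447, -0.0798, 0.1746]
contact_force: [0.7, 0.4, -0.5]
gripper_force: 0.0
tcp_pos: [0.5408, -0.0798, 0.1687]
contact_force: [0.1, -0.5, 0.0]
gripper_force: 0.0
tcp_pos: [0.5408, -0.0797, 0.1686]
contact_force: [0.7, 0.5, -0.3]
gripper_force: 0.0
back t 7.65 shift now [ 9.73 13.65  1.87] shift if turned [10.   13.46  1.86] turn [ 0.001 -0.     0.02 ] F [ 0.7  0.5 -0.3] z 0.1686 gw 0.0
```

```bash
python3 -m crank '[[[1.9,2.7,0],[0,0,0.02]],[[2,2.7,0],[0,0,0]],[[2,2.7,0],[0,0,0]],[[2,2.7,0],[0,0,0]],[[2,2.7,0],[0,0,0]]]' | grep -E 'pos|force'
python3 -m crank '[[[0,0,0],[0,0,0]],[[0,0,0],[0,0,0]]]'>/dev/null
python3 - <<'E'
from a import *
go('back',.023,.108)
p,d=optics.grab_frame("side");cv2.imwrite("pics/s2.png",cv2.resize(p[40:240,250:500,::-1],None,fx=3,fy=3))
E
```

```text
tcp_pos: [0.6451, -0.2126, 0.1685]
contact_force: [0.8, 0.1, -0.5]
gripper_force: 0.0
back t 8.35 shift now [ 0.07 -0.08  5.99] shift if turned [ 0.07 -0.08  5.99] turn [-0.     0.001  0.002] F [-0.3  0.9 -0.5] z 0.1679 gw -0.0
```

View pics/s2.png

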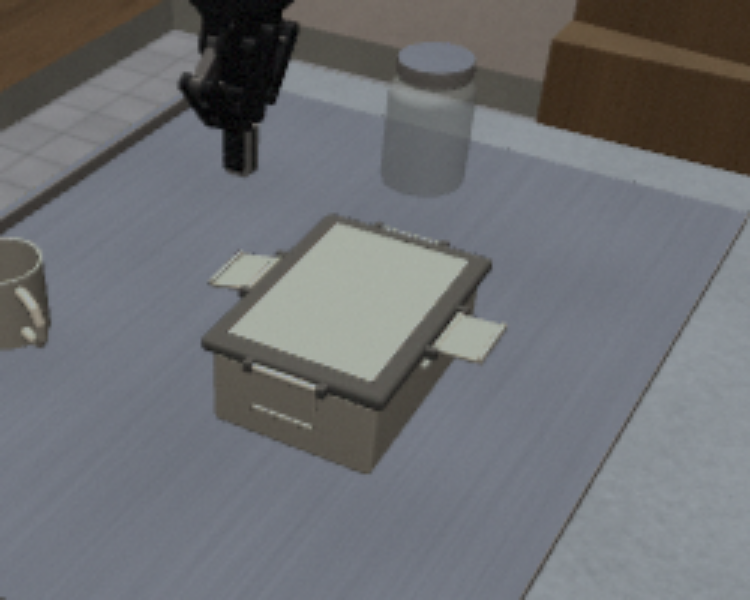

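The left clip, at (285,395), hangs flat, and the right one at (412,235) is down too. The box hasn't moved. The gripper is now above the back clip, with outward being tool +x.

```bash
python3 -m crank '[[[0.3,0,3],[0,0,0]],[[0.2,0,3],[0,0,0]],[[0.2,0,1],[0,0,0]],[[0,0,1],[0,0,0]],[[0,0,1],[0,0,0]]]' | grep -E 'pos|force'
python3 -m crank '[[[0,0,1],[0,0,0]],[[0,0,1],[0,0,0]],[[-0.2,0,1],[0,0,0]],[[-0.3,0,0],[0,0,0]]]'| grep -E 'pos|force'
python3 -c "
from a import *
go('back',.013,.047)"
```

```text
tcp_pos: [0.6519, -0.2112, 0.079]
contact_force: [-0.4, -0.1, 1.8]
gripper_force: 0.8
tcp_pos: [0.6452, -0.2115, 0.0466]
contact_force: [-0.1, 0.6, -0.2]
gripper_force: 0.4
back t 9.3 shift now [-1.04 -0.03 -0.04] shift if turned [-1.04 -0.03 -0.04] turn [-0.001  0.002  0.   ] F [-0.1  0.6 -0.2] z 0.0466 gw 0.0
```

```bash
python3 -m crank '[[[-0.3,0,0],[0,0,0]],[[-0.3,0,0],[0,0,0]],[[-0.3,0,0],[0,0,0]],[[-0.2,0,0],[0,0,0]],[[0,0,0],[0,0,0]]]' | grep -E 'pos|force'
python3 -m crank '[[[1.5,0,0],[0,0,0]],[[0,0,-3],[0,0,0]],[[0,0,-5],[0,0,0]],[[0,0,-3],[0,0,0]],[[-4,0,0],[0,0,0]]]'| grep -E 'pos|force'
python3 -m crank '[[[-4,0,0],[0,0,0]],[[-4,0,0],[0,0,0]],[[-4,0,0],[0,0,0]],[[-3.5,0,0],[0,0,0]],[[-1,0,0],[0,0,0]]]'| grep -E 'pos|force'
python3 -m crank '[[[0,0,0],[0,0,0]]]'>/dev/null
python3 -c "
from a import *
go('front',.028,.108)"
```

```text
tcp_pos: [0.6354, -0.2123, 0.0488]
contact_force: [0.3, -0.4, -0.2]
gripper_force: 0.3
tcp_pos: [0.6172, -0.2123, 0.1642]
contact_force: [-0.5, 0.4, -0.7]
gripper_force: 0.0
tcp_pos: [0.4409, -0.2183, 0.1581]
contact_force: [-0.4, -0.3, 0.7]
gripper_force: 0.0
front t 10.9 shift now [-0.42 -0.1   5.06] shift if turned [-0.42 -0.1   5.06] turn [ 0.     0.    -0.001] F [-0.  -0.1 -0.2] z 0.1586 gw 0.0
```

```bash
python3 -m crank '[[[-0.3,0,3],[0,0,0]],[[-0.1,0,2],[0,0,0]],[[0,0,1],[0,0,0]],[[0,0,1],[0,0,0]],[[0,0,1],[0,0,0]]]' | grep -E 'pos|force'
python3 -m crank '[[[0,0,1],[0,0,0]],[[0,0,1],[0,0,0]],[[0.2,0,1],[0,0,0]],[[0.3,0,0],[0,0,0]]]'| grep -E 'pos|force'
python3 -c "
from a import *
go('front',.013,.047)"
```

```text
tcp_pos: [0.443, -0.218, 0.0783]
contact_force: [1.0, -1.1, 2.6]
gripper_force: 1.0
tcp_pos: [0.4451, -0.2175, 0.0468]
contact_force: [-0.6, -0.3, -0.9]
gripper_force: 0.4
front t 11.8 shift now [ 0.97 -0.03 -0.02] shift if turned [ 0.97 -0.03 -0.02] turn [-0.001  0.003 -0.   ] F [-0.6 -0.3 -0.9] z 0.0468 gw -0.0
```

```bash
python3 -m crank '[[[0.3,0,0],[0,0,0]],[[0.3,0,0],[0,0,0]],[[0.3,0,0],[0,0,0]],[[0.2,0,0],[0,0,0]],[[0,0,0],[0,0,0]]]' | grep -E 'pos|force'
python3 -m crank '[[[-1.5,0,0],[0,0,0]],[[0,0,-3],[0,0,0]],[[0,0,-5],[0,0,0]],[[0,0,-5],[0,0,0]],[[0,0,-5],[0,0,0]]]'| grep -E 'pos|force'
python3 -m crank '[[[0,4,0],[0,0,0]],[[0,4,0],[0,0,0]],[[0,4,0],[0,0,0]],[[0,4,0],[0,0,0]],[[0,4,0],[0,0,0]]]'| grep -E 'pos|force'
python3 -m crank '[[[0,4,0],[0,0,0]],[[0,4,0],[0,0,0]],[[0,4,0],[0,0,0]],[[0,0,0],[0,0,0]],[[0,0,0],[0,0,0]]]'| grep -E 'pos|force'
python3 - <<'E'
from a import *
p,d=optics.grab_frame("top");q,_=optics.grab_frame("side")
P=cloud("top",d);m=np.zeros((400,640),bool);m[120:280,320:480]=1;m&=(P[...,2]>.05)&(P[...,2]<.11);Q=P[m];print("extent above z=.05",np.percentile(Q,[1,99],axis=0).round(3))
A=cv2.resize(p[130:270,320:480,::-1],(457,400));B=cv2.resize(q[90:210,300:440,::-1],(343,400))
cv2.imwrite("pics/f.png",np.hstack([A,B[:,:343]]))
E
```

```text
tcp_pos: [0.4556, -0.2176, 0.0483]
contact_force: [-5.7, -0.1, 4.0]
gripper_force: 3.0
tcp_pos: [0.4425, -0.2178, 0.2309]
contact_force: [1.5, -0.2, -0.0]
gripper_force: 0.0
tcp_pos: [0.4487, -0.4196, 0.2291]
contact_force: [-0.0, -0.5, 0.5]
gripper_force: 0.0
tcp_pos: [0.4516, -0.5385, 0.2281]
contact_force: [0.4, 0.1, -0.5]
gripper_force: 0.0
extent above z=.05 [[ 0.47  -0.32   0.084]
 [ 0.621 -0.108  0.099]]
```

View pics/f.png

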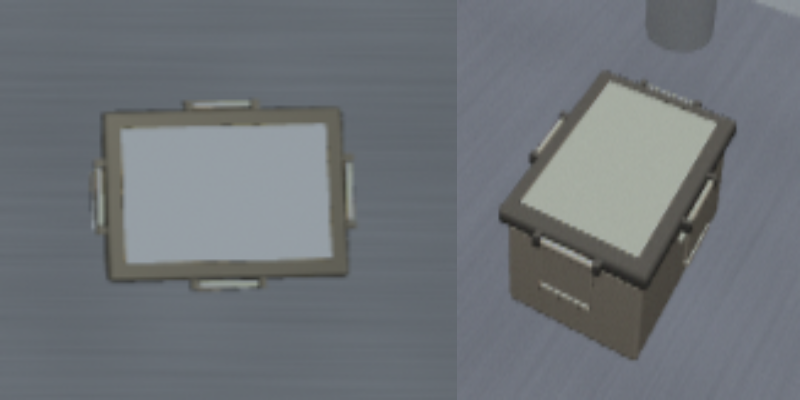

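All four clips show edge-on as narrow strips in the top view, at (220,104), (228,284), (98,195) and (349,190). The box has not noticeably moved and the arm is clear, so I'm handing in.

```bash
python3 -c "
from bench import r
print(r.hand_in())"
```

```text
the job is handed in; nothing more can be done
None
```

I pushed all four clips of the large box down flat, and the final pictures show them hanging along its sides. The box stayed about where it was and the small box was not touched. I handed the job in at about 14 s of the 51 s allowed; the hand-in gave no verdict.

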